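# Lock a bracelet blank in the bending jig

## Robot

A 7-joint arm with a two-finger parallel gripper is mounted at the origin on the work surface. World frame = base frame: x ahead of the robot, y to its left, z up, the work surface at z = 0. Lengths are in mm, angles in rad, forces in N, time in s.
With the tool pointing down it reaches from about 400 to 875 mm from the base axis. Payload 4.4 kg.
Tool frame: the origin (TCP) lies midway between the tips of the shut fingers; the grasp point (between the pads) lies 19 mm behind it; z points along the fingers, y is the line along which they close (so a half turn about z gives the same grasp; the last joint's range is limited). The gripper opens to 85 mm and grips with 20 to 120 N. Pads are 22 mm wide; open, the fingers measure 114 mm over their backs; the gripper's body (76 mm by 85 mm) begins 54 mm behind the grasp point. The pads swing forward as they close: fully open they stand 13 mm farther back than shut.
Start: joints at [-1.282, 0.628, 0.038, 1.517, -0.027, 0.996, -0.02], TCP at [225.789, 609.538, 231.313] pointing down, gripper open.
Joint ranges: [-3.06, 3.06], [-0.37, 2.12], [-1.25, 1.32], [0.18, 2.47], [-1.1, 4.24], [0.23, 1.98], [-2.94, 2.94]. Speed limits (rad/s): [2.57, 2.57, 3.14, 3.14, 3.14, 3.14, 3.14].

## Interface

Orientations are given as [roll, pitch, yaw] about the fixed x, y, z axes, in that order (R = Rz(yaw) Ry(pitch) Rx(roll)).
In Python, from cell import read_state, get_image, finish_job gives the robot as it stands.
- The arm moves only by the tool send_rows, never from a script. Its argument "series" is a list of rows, each an object of numbers: "ax", "ay", "az": the turn, a rotation vector about the tool's x, y, z in rad; "dx", "dy", "dz": the shift along the tool's x, y, z in cm; "hand": the closure, from 0 (fully open) to 1 (shut). In form: [{"ax": .., "ay": .., "az": .., "dx": .., "dy": .., "dz": .., "hand": ..}, ...]. A call has 1 to 10 rows; each row is the pose to reach, as a shift and turn from the pose commanded when the call began, along the tool's axes at that moment; what a row does not reach only later rows make up. A row lasts 1/10 s, in which the tool goes at most 50 mm and 8.59 degrees, less where a joint would pass 70% of its speed; a pose out of reach is approached as far as the arm can. A call with a gripper value outside its range is refused whole. The fingers move at their own pace and stop on an object; the grip force is fixed at half the most. Time passes only in rows, so rows that repeat a pose let the fingers close. It gives the time, the measured TCP pose, the force, the opening and the grip force at its end, in the units of the state.
- read_state(): the state, without advancing time (a new reading comes with each control period).
- get_image(name): name is "side" or "top"; returns a dict with "pixels" (480x640x3 uint8, red, green, blue), "mtx" (3x3 intrinsics, pixels), "k1" (the pictures are not rectified: a ray, as slopes to the right and down, at radius r is drawn at 1 + k1 r^2 times it, then the intrinsics apply), "R" (3x3) and "t" (3): a world point X has camera coordinates R X + t. Camera axes: x right, y down, z forward; pixel columns grow to the right and rows downward; lengths in mm; the calibration is good to about 2 mm. A picture is of the moment at which its call begins. There is no depth.
- finish_job(): hands the job in; it is judged then, once.
The state is a dict: "clock": time; "qpos": joint angles; "qd": joint speeds; "tau": joint torques, N m; "eef_pos": TCP position; "tool_rot": TCP orientation; "force": force on the tool from outside, world axes, zero at the start; "torque": the same for the moment, N m; "width": finger opening in mm; "gripper_force": force on a finger pad.
Only numpy, scipy, OpenCV 4.12 (cv2) and the standard library are available. Lean on these libraries where they do the work, as an engineer would, in place of code of your own. Each camera call takes 0.05 s, during which the arm holds its last target. There are 200 camera calls.

## Task

Clamp the bracelet blank in the brass bending jig: push the plunger's ball handle along the straight leg of the L-shaped slot until it stops at the corner, then push it over sideways into the cross leg as far as it will go, so that the plunger is locked and its jaw holds the blank against the round former. Work with the fingertips only: push the handle gently without gripping it, and leave the blank and everything else on the bench alone.

Things in the scene. Friction and masses are not known exactly. Their poses are not given: they have to be found in the camera images.
- jig: Fixed brass bending jig on a dark wooden board (300 x 150 mm, top 36 mm above the bench). Origin: centre of the board's underside, on the bench; +x is the way the plunger is driven towards the former, z up. A level round barrel runs along x from -115 to -15 mm at y 0, axis 76 mm up, outer radius 22 mm, the slot cut in its wall. Above the barrel stands nothing but the handle
- slot_corner (a point): Corner of the L-shaped slot, on top of the barrel at jig x -40, y 0, z 98 mm; axes as the jig's. The slot is 11 mm wide. Straight leg: from here back along the barrel's top to jig x -90 mm. Cross leg: from here round the barrel's -y side. The stud of the handle runs in it
- former_face (a point): Point of the upright round brass former (radius 30 mm, top 114 mm above the bench) that faces the jaw, at jig x 48, y 0, z 76 mm. Behind the former, at jig x 108 to 166 mm, is the steel C-clamp, 111 mm high
- ball (a point): Centre of the handle's steel ball, 22 mm across, 58 mm from the barrel's axis on a straight steel stud 8 mm thick. In the jig's frame: x = -85 mm + ram, y = -58 mm * sin(handle), z = 76 mm + 58 mm * cos(handle)
- ram (a joint): Plunger's travel in m: 0 with the stud at the rear end of the straight leg, 0.045 at the front stop, the corner; starts between 0 and 0.014. It slides stiffly (about 4 N, and up to 2 N more over the last 5 mm, where the sprung jaw pushes the blank home) and stays where it is left
- handle (a joint): Handle's swing about the barrel's axis in rad: 0 upright, growing towards the jig's -y side, 1.05 at the end of the cross leg. In the straight leg the slot holds it near upright; it swings only with ram within 1.5 mm of the front stop, and once it is over the plunger cannot slide back. About 2 N at the ball moves it; it stays where it is left
- blank: The bracelet blank, a loose flat nickel silver strip 150 x 20 x 3 mm that stands on its long edge across the jig, on a brass rest (top at z 62 mm of the jig) between two short pins and the former. Origin: middle of its lower edge; its y runs along the strip. It starts about 2 mm short of the former; the jaw pushes it home
- jaw: The plunger's leather-faced sprung jaw, 30 mm wide, 26 mm high. Origin: centre of the face that meets the blank
- mallet: Bystander: rawhide-faced mallet lying on the bench at the jig's +y side, 250 mm long, head 85 x 40 mm, 41 mm high
- cabochon: Bystander: turquoise cabochon in a round steel bezel, 26 mm across, 13 mm high, lying on the jig's board at the barrel's +y side
- dish: Bystander: frosted glass setting dish on the bench at the jig's -y side, 90 mm across, 26 mm high
- cuff: Bystander: finished cuff bracelet standing on its edge on the bench at the jig's -y side, 60 mm across, 20 mm high
- spare_blank: Bystander: a second bracelet blank, 150 x 20 x 3 mm, lying flat towards a side of the bench
- pliers: Bystander: pliers, 160 mm long, 14 mm high, lying towards a side of the bench
Not all that is in view belongs to the job. What is shaped like the blank but green or orange is not meant.

How it is judged:
By the outcome, as a careful person would: the job done as asked, in the order asked, and still so for the second after the job is handed in, with the robot touching nothing.
It also fails if it takes over 53 s, if anything falls off the work surface, if the arm or the gripper's body presses on something with over 40 N, if the wrist force passes 120 N, or if a joint passes its speed limit or range.

## Working session

There is one attempt and no reset: what is moved stays moved. The work goes in short steps, Python scripts to look and compute and a tool call to move; the robot and the scene stay as the last step left them, time stands still between calls to the robot, and variables do not carry over. Pictures are saved under pics/ and viewed, at most 10 in all, crops included, and the job is handed in when it is done.

Besides the shell and the picture viewer there is one more tool, called after "Call:" by a JSON object that holds its "api" and its "payload", one argument or row to a line. send_rows: Moves the arm, as the interface text tells. Its arguments: {"type":"object","properties":{"series":{"type":"array","items":{"type":"object","properties":{"ax":{"type":"number"},"ay":{"type":"number"},"az":{"type":"number"},"dx":{"type":"number"},"dy":{"type":"number"},"dz":{"type":"number"},"hand":{"type":"number"}}}}},"required":["series"]}

```bash
mkdir -p pics
cat > h.py <<'E'
import numpy as np, cv2
from cell import *
def grab(n):
    d=get_image(n); return d
def proj(d,X):
    X=np.atleast_2d(X).astype(float); c=X@np.array(d["R"]).T+np.array(d["t"]); s=c[:,:2]/c[:,2:]
    s=s*(1+d["k1"]*(s**2).sum(1,keepdims=True)); K=np.array(d["mtx"]); return s@K[:2,:2].T+K[:2,2]
def onplane(d,p,z):
    from scipy.optimize import fsolve
    return np.r_[fsolve(lambda q: proj(d,[q[0],q[1],z])[0]-p,[500,0]),z]
E
python3 - <<'E'
from h import *
for n in("top","side"):
    d=grab(n); cv2.imwrite(f"pics/{n}0.png",d["pixels"][:,:,::-1]); R=np.array(d["R"]);print(n,-R.T@d["t"],R[2],d["k1"])
s=read_state();print(s["clock"],s["eef_pos"],s["tool_rot"],s["width"],s["force"])
E
```

```text
top [ 476.1657837    12.49433811 1060.18316724] [ 0.06555156 -0.01464713 -0.99774168] -0.04009021802878205
side [-207.91817677 -954.05160564  948.99709788] [ 0.51617834  0.64088888 -0.56817372] -0.10110680428920926
0.1 [225.57446691 609.03450028 230.50429301] [-3.13995872e+00 -5.65187757e-06  2.78685196e+00] 85.6231217495022 [-0.10657368  0.17061915  0.11646231]
```

View pics/top0.png

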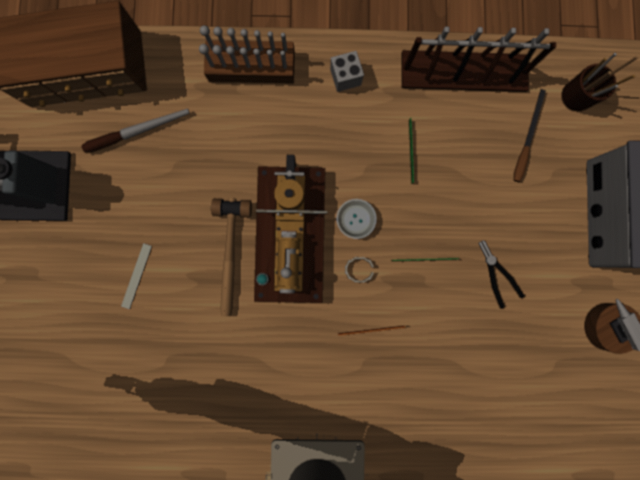

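View pics/side0.png

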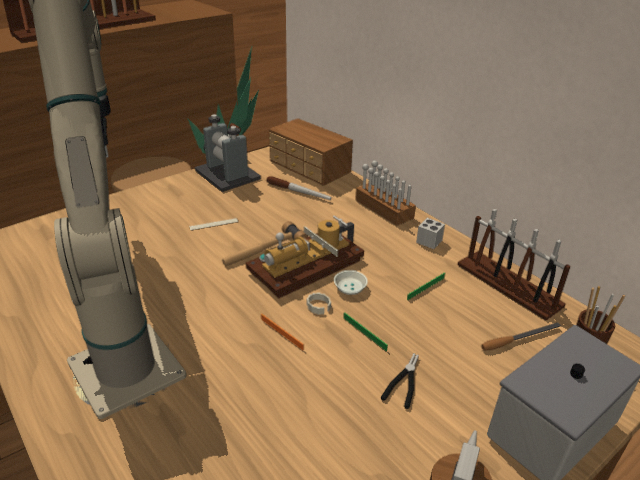

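The top view shows the jig board at about (257-325, 166-302), with the former and C-clamp at the top end and the barrel and handle at the lower end. So jig +x points up in the image. Next I'll enlarge both views.

Run:
```python
from h import *
d=grab("top");e=grab("side")
for p in ([0,0,0],[225,609,231],[500,0,0],[500,100,0]): print(p,proj(d,p),proj(e,p))
a=cv2.resize(d["pixels"][155:310,240:340],None,fx=3.8,fy=3.8,interpolation=2)
b=cv2.resize(e["pixels"][205:305,235:375],None,fx=5.6,fy=5.6,interpolation=2)
cv2.imwrite("pics/a.png",cv2.convertScaleAbs(a[:,:,::-1],alpha=1.8));cv2.imwrite("pics/b.png",cv2.convertScaleAbs(b[:,:,::-1],alpha=1.3))
```

```text
[0, 0, 0] [[316.86518294 484.5380251 ]] [[126.09795083 367.85733049]]
[225, 609, 231] [[-25.3752131  405.92177787]] [[105.20436188 153.77679526]]
[500, 0, 0] [[320.60095832 259.30168283]] [[304.23934728 285.61114487]]
[500, 100, 0] [[276.39735545 258.55166328]] [[282.83673117 267.57095429]]
```

View pics/a.png

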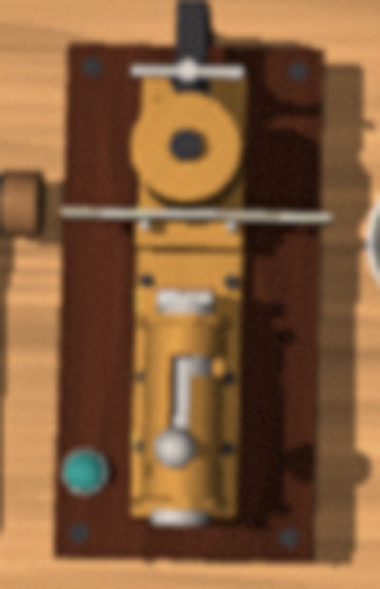

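View pics/b.png

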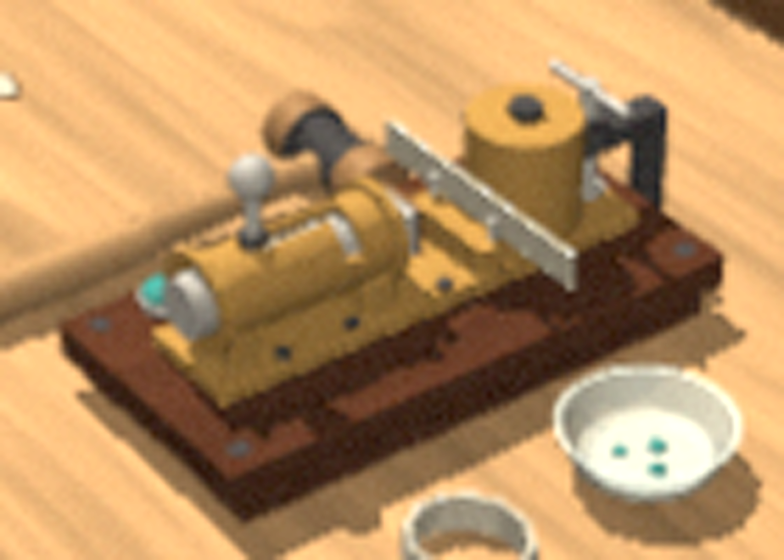

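The top crop shows the board corners at (68,44), (323,50), (313,560) and (55,556), the ball at (176,448), and the former's top centre at (187,145). The blank is the silver strip on edge across the jig at (195,214). In the side crop the ball is at (251,178), the former's top at (526,108), and the board corners at (64,326), (243,485) and (721,254). The other strips are the flat spare, two green and one orange, so none of those is the blank.

Run:
```python
from h import *
from scipy.optimize import least_squares
d=grab("top");e=grab("side")
A=[((68,44),(150,75,36)),((323,50),(150,-75,36)),((313,560),(-150,-75,36)),((55,556),(-150,75,36)),((187,145),(78,0,114)),((176,448),'b')]
B=[((64,326),(-150,75,36)),((243,485),(-150,-75,36)),((721,254),(150,-75,36)),((526,108),(78,0,114)),((251,178),'b')]
ta=lambda p:(np.array(p)+.5)/3.8-.5+[240,155]
tb=lambda p:(np.array(p)+.5)/5.6-.5+[235,205]
def f(q,both=3):
    x,y,w,ram=q; r=[]
    for L,dd,t,bit in((A,d,ta,1),(B,e,tb,2)):
        if not both&bit: continue
        for p,P in L:
            P=np.array((-85+ram,0,134) if P=='b' else P,float); c,s=np.cos(w),np.sin(w)
            r+=list(proj(dd,[x+c*P[0]-s*P[1],y+s*P[0]+c*P[1],P[2]])[0]-t(p))
    return r
for m in(1,2,3):
    s=least_squares(f,[550,50,0,5],args=(m,)); print(m,s.x.round(4),np.round(s.fun,1))
x,y,w,ram=s.x;c,n=np.cos(w),np.sin(w)
for P in((-85+ram,0),(-40,0),(-40,-50.3),(-130,0)): print(P,[x+c*P[0]-n*P[1],y+n*P[0]+c*P[1]])
print(read_state()["eef_pos"],read_state()["tool_rot"])
```

```text
1 [ 5.543162e+02  6.922730e+01 -2.100000e-03  4.422000e-01] [-0.1 -0.8  0.4 -0.9  0.6  1.  -0.6  0.8 -0.4 -0.3  0.   0. ]
2 [ 5.541579e+02  6.505090e+01  2.130000e-02 -1.026600e+00] [-0.9  0.4 -0.5 -0.3  1.1 -0.5 -0.1 -0.8  0.3  0.8]
3 [5.547504e+02 6.823940e+01 3.900000e-03 8.790000e-02] [-0.1 -0.7  0.5 -1.3  1.5  0.6  0.3  0.9 -0.1 -0.5  0.8 -0.  -1.4 -0.9
 -2.  -1.3  0.8 -0.5 -0.3 -1.2 -0.1 -0.2]
(np.float64(-84.91206123186383), 0) [np.float64(469.838977694537), np.float64(67.90710403100829)]
(-40, 0) [np.float64(514.7506949920873), np.float64(68.08286944170779)]
(-40, -50.3) [np.float64(514.947546348175), np.float64(17.783254636586207)]
(-130, 0) [np.float64(424.7513842075756), np.float64(67.73065031550719)]
[225.72219615 609.34822435 230.998315  ] [-3.14096520e+00 -2.08883036e-05  2.78676333e+00]
```

Call:
{"api": "send_rows", "payload": {
  "series": [
    {"dx": -3.75,"dy": -4.39,"az": -0.05,"hand": 1},
    {"dx": -7.5,"dy": -8.77,"az": -0.1,"hand": 1},
    {"dx": -11.2,"dy": -13.2,"az": -0.15,"hand": 1},
    {"dx": -15,"dy": -17.5,"az": -0.2,"hand": 1},
    {"dx": -18.7,"dy": -21.9,"az": -0.25,"hand": 1},
    {"dx": -22.5,"dy": -26.3,"az": -0.3,"hand": 1},
    {"dx": -26.2,"dy": -30.7,"az": -0.355,"hand": 1},
    {"dx": -30,"dy": -35.1,"az": -0.355,"hand": 1},
    {"dx": -33.7,"dy": -39.5,"az": -0.355,"hand": 1},
    {"dx": -37.5,"dy": -43.9,"az": -0.355,"hand": 1}
  ]
}}

```text
invalid input at $.series[0]: expected keys ax, ay, az, dx, dy, dz, hand
```

Call:
{"api": "send_rows", "payload": {
  "series": [
    {"ax": 0,"ay": 0,"dz": 0,"dx": -3.75,"dy": -4.39,"az": -0.05,"hand": 1},
    {"ax": 0,"ay": 0,"dz": 0,"dx": -7.5,"dy": -8.77,"az": -0.1,"hand": 1},
    {"ax": 0,"ay": 0,"dz": 0,"dx": -11.2,"dy": -13.2,"az": -0.15,"hand": 1},
    {"ax": 0,"ay": 0,"dz": 0,"dx": -15,"dy": -17.5,"az": -0.2,"hand": 1},
    {"ax": 0,"ay": 0,"dz": 0,"dx": -18.7,"dy": -21.9,"az": -0.25,"hand": 1},
    {"ax": 0,"ay": 0,"dz": 0,"dx": -22.5,"dy": -26.3,"az": -0.3,"hand": 1},
    {"ax": 0,"ay": 0,"dz": 0,"dx": -26.2,"dy": -30.7,"az": -0.355,"hand": 1},
    {"ax": 0,"ay": 0,"dz": 0,"dx": -30,"dy": -35.1,"az": -0.355,"hand": 1},
    {"ax": 0,"ay": 0,"dz": 0,"dx": -33.7,"dy": -39.5,"az": -0.355,"hand": 1},
    {"ax": 0,"ay": 0,"dz": 0,"dx": -37.5,"dy": -43.9,"az": -0.355,"hand": 1}
  ]
}}

```text
clock: 1.3
eef_pos: [398.7, 138.3, 231.6]
tool_rot: [3.141, 0.001, -3.141]
force: [0.8, 0.5, -0.4]
width: 0.1
gripper_force: 0.0
```

Call:
{"api": "send_rows", "payload": {
  "series": [
    {"ax": 0,"ay": 0,"az": 0,"dx": 0,"dy": 0,"dz": 0,"hand": 1},
    {"ax": 0,"ay": 0,"az": 0,"dx": 0,"dy": 0,"dz": 0,"hand": 1},
    {"ax": 0,"ay": 0,"az": 0,"dx": 0,"dy": 0,"dz": 0,"hand": 1}
  ]
}}

```text
clock: 1.6
eef_pos: [397.9, 141.3, 231.4]
tool_rot: [3.141, 0.0, -3.14]
force: [-0.1, 0.8, -0.2]
width: 0.2
gripper_force: 0.0
```

Call:
{"api": "send_rows", "payload": {
  "series": [
    {"ax": 0,"ay": 0,"az": 0,"dx": -1.3,"dy": -3.6,"dz": 0,"hand": 1},
    {"ax": 0,"ay": 0,"az": 0,"dx": -2.7,"dy": -7.3,"dz": 0,"hand": 1},
    {"ax": 0,"ay": 0,"az": 0,"dx": -2.7,"dy": -7.3,"dz": 3,"hand": 1},
    {"ax": 0,"ay": 0,"az": 0,"dx": -2.7,"dy": -7.3,"dz": 6,"hand": 1},
    {"ax": 0,"ay": 0,"az": 0,"dx": -2.7,"dy": -7.3,"dz": 8.5,"hand": 1},
    {"ax": 0,"ay": 0,"az": 0,"dx": -2.7,"dy": -7.3,"dz": 10.2,"hand": 1},
    {"ax": 0,"ay": 0,"az": 0,"dx": -2.7,"dy": -7.3,"dz": 10.9,"hand": 1},
    {"ax": 0,"ay": 0,"az": 0,"dx": -2.7,"dy": -7.3,"dz": 10.9,"hand": 1},
    {"ax": 0,"ay": 0,"az": 0,"dx": -2.7,"dy": -7.3,"dz": 10.9,"hand": 1},
    {"ax": 0,"ay": 0,"az": 0,"dx": -2.7,"dy": -7.3,"dz": 10.9,"hand": 1}
  ]
}}

```text
clock: 2.6
eef_pos: [425.9, 67.8, 123.1]
tool_rot: [3.141, 0.002, -3.141]
force: [0.5, -0.4, 0.7]
width: -0.1
gripper_force: 0.0
```

Run:
```python
from h import *
d=grab("top");e=grab("side")
a=cv2.resize(d["pixels"][200:310,250:330],None,fx=5,fy=5,interpolation=2)
b=cv2.resize(e["pixels"][205:295,235:305],None,fx=6,fy=6,interpolation=2)
b=cv2.resize(b,(420,550));
cv2.imwrite("pics/c.png",cv2.convertScaleAbs(np.hstack([a,b[:, :380]])[:,:,::-1],alpha=1.5))
s=read_state();print(s["clock"],s["eef_pos"],s["force"])
```

```text
2.7 [425.74359837  67.46375464 123.0589237 ] [ 0.05500324 -0.64440496  0.72735924]
```

View pics/c.png

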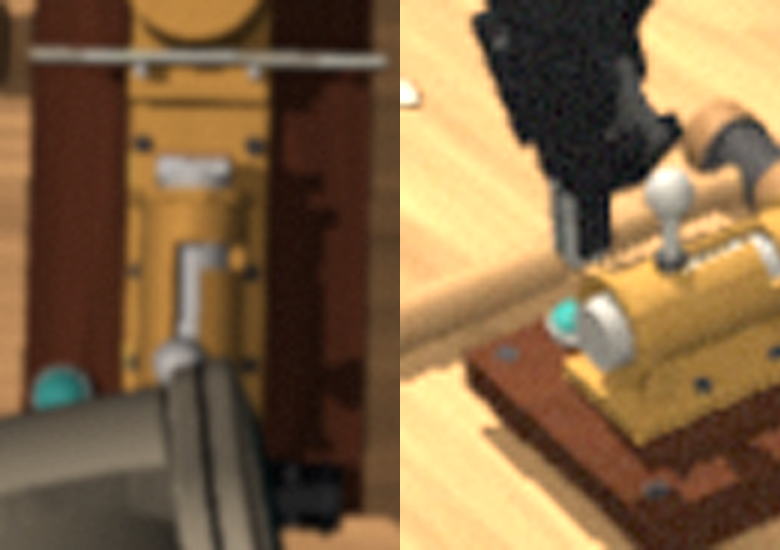

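The fingertips are directly behind the ball: in the side panel they're at (580,240) and the ball is at (670,190). Next I'll push forward slowly.

Call:
{"api": "send_rows", "payload": {
  "series": [
    {"ax": 0,"ay": 0,"az": 0,"dx": -0.5,"dy": 0,"dz": 0,"hand": 1},
    {"ax": 0,"ay": 0,"az": 0,"dx": -1.0,"dy": 0,"dz": 0,"hand": 1},
    {"ax": 0,"ay": 0,"az": 0,"dx": -1.4,"dy": 0,"dz": 0,"hand": 1},
    {"ax": 0,"ay": 0,"az": 0,"dx": -1.8,"dy": 0,"dz": 0,"hand": 1},
    {"ax": 0,"ay": 0,"az": 0,"dx": -2.2,"dy": 0,"dz": 0,"hand": 1},
    {"ax": 0,"ay": 0,"az": 0,"dx": -2.6,"dy": 0,"dz": 0,"hand": 1},
    {"ax": 0,"ay": 0,"az": 0,"dx": -3.0,"dy": 0,"dz": 0,"hand": 1},
    {"ax": 0,"ay": 0,"az": 0,"dx": -3.4,"dy": 0,"dz": 0,"hand": 1}
  ]
}}

```text
clock: 3.5
eef_pos: [457.9, 67.1, 122.1]
tool_rot: [-3.141, -0.003, -3.141]
force: [-4.1, 0.9, 3.2]
width: 0.2
gripper_force: 1.9
```

Call:
{"api": "send_rows", "payload": {
  "series": [
    {"ax": 0,"ay": 0,"az": 0,"dx": -0.4,"dy": 0,"dz": 0,"hand": 1},
    {"ax": 0,"ay": 0,"az": 0,"dx": -0.8,"dy": 0,"dz": 0,"hand": 1},
    {"ax": 0,"ay": 0,"az": 0,"dx": -1.2,"dy": 0,"dz": 0,"hand": 1},
    {"ax": 0,"ay": 0,"az": 0,"dx": -1.6,"dy": 0,"dz": 0,"hand": 1}
  ]
}}

```text
clock: 3.9
eef_pos: [475.3, 67.1, 122.2]
tool_rot: [-3.141, -0.001, -3.141]
force: [-4.0, -0.5, 2.4]
width: 0.3
gripper_force: 1.9
```

Call:
{"api": "send_rows", "payload": {
  "series": [
    {"ax": 0,"ay": 0,"az": 0,"dx": -0.3,"dy": 0,"dz": 0,"hand": 1},
    {"ax": 0,"ay": 0,"az": 0,"dx": -0.6,"dy": 0,"dz": 0,"hand": 1},
    {"ax": 0,"ay": 0,"az": 0,"dx": -0.9,"dy": 0,"dz": 0,"hand": 1},
    {"ax": 0,"ay": 0,"az": 0,"dx": -1.1,"dy": 0,"dz": 0,"hand": 1},
    {"ax": 0,"ay": 0,"az": 0,"dx": -1.1,"dy": 0,"dz": 0,"hand": 1}
  ]
}}

```text
clock: 4.4
eef_pos: [486.8, 67.2, 122.3]
tool_rot: [3.142, 0.001, 3.142]
force: [-2.0, -0.9, -0.4]
width: -0.1
gripper_force: 1.2
```

Call:
{"api": "send_rows", "payload": {
  "series": [
    {"ax": 0,"ay": 0,"az": 0,"dx": -0.2,"dy": 0,"dz": 0,"hand": 1},
    {"ax": 0,"ay": 0,"az": 0,"dx": -0.4,"dy": 0,"dz": 0,"hand": 1},
    {"ax": 0,"ay": 0,"az": 0,"dx": -0.4,"dy": 0,"dz": 0,"hand": 1}
  ]
}}

```text
clock: 4.7
eef_pos: [490.5, 67.2, 122.3]
tool_rot: [3.142, 0.0, -3.142]
force: [-3.3, -1.3, -0.1]
width: -0.2
gripper_force: 1.4
```

Call:
{"api": "send_rows", "payload": {
  "series": [
    {"ax": 0,"ay": 0,"az": 0,"dx": -0.2,"dy": 0,"dz": 0,"hand": 1},
    {"ax": 0,"ay": 0,"az": 0,"dx": -0.3,"dy": 0,"dz": 0,"hand": 1},
    {"ax": 0,"ay": 0,"az": 0,"dx": -0.3,"dy": 0,"dz": 0,"hand": 1}
  ]
}}

```text
clock: 5.0
eef_pos: [493.1, 67.2, 122.3]
tool_rot: [-3.142, -0.0, -3.141]
force: [-4.0, -1.0, 0.7]
width: -0.0
gripper_force: 2.0
```

Call:
{"api": "send_rows", "payload": {
  "series": [
    {"ax": 0,"ay": 0,"az": 0,"dx": -0.15,"dy": 0,"dz": 0,"hand": 1},
    {"ax": 0,"ay": 0,"az": 0,"dx": -0.3,"dy": 0,"dz": 0,"hand": 1},
    {"ax": 0,"ay": 0,"az": 0,"dx": -0.3,"dy": 0,"dz": 0,"hand": 1}
  ]
}}

```text
clock: 5.3
eef_pos: [495.7, 67.1, 122.2]
tool_rot: [-3.141, -0.001, -3.141]
force: [-5.5, -1.3, 1.6]
width: -0.0
gripper_force: 2.6
```

Call:
{"api": "send_rows", "payload": {
  "series": [
    {"ax": 0,"ay": 0,"az": 0,"dx": -0.15,"dy": 0,"dz": 0,"hand": 1},
    {"ax": 0,"ay": 0,"az": 0,"dx": -0.2,"dy": 0,"dz": 0,"hand": 1},
    {"ax": 0,"ay": 0,"az": 0,"dx": -0.2,"dy": 0,"dz": 0,"hand": 1}
  ]
}}

```text
clock: 5.6
eef_pos: [495.8, 67.1, 122.1]
tool_rot: [-3.141, -0.005, -3.141]
force: [-9.4, -0.8, 5.2]
width: 0.2
gripper_force: 4.3
```

Call:
{"api": "send_rows", "payload": {
  "series": [
    {"ax": 0,"ay": 0,"az": 0,"dx": -0.15,"dy": 0,"dz": 0,"hand": 1},
    {"ax": 0,"ay": 0,"az": 0,"dx": -0.2,"dy": 0,"dz": 0,"hand": 1},
    {"ax": 0,"ay": 0,"az": 0,"dx": -0.2,"dy": 0,"dz": 0,"hand": 1}
  ]
}}

```text
clock: 5.9
eef_pos: [496.0, 67.1, 122.0]
tool_rot: [-3.141, -0.008, -3.141]
force: [-11.6, -0.5, 8.5]
width: -0.0
gripper_force: 6.1
```

The plunger is against its stop: x holds at 496 while the force rises to 11 N. I'll back off and go round to the ball's +y side.

Call:
{"api": "send_rows", "payload": {
  "series": [
    {"ax": 0,"ay": 0,"az": 0,"dx": 1,"dy": 0,"dz": 0,"hand": 1},
    {"ax": 0,"ay": 0,"az": 0,"dx": 2,"dy": 0,"dz": 0,"hand": 1},
    {"ax": 0,"ay": 0,"az": 0,"dx": 2.5,"dy": 1,"dz": 0,"hand": 1},
    {"ax": 0,"ay": 0,"az": 0,"dx": 2.5,"dy": 2.5,"dz": 0,"hand": 1},
    {"ax": 0,"ay": 0,"az": 0,"dx": 2.5,"dy": 3.9,"dz": 0,"hand": 1},
    {"ax": 0,"ay": 0,"az": 0,"dx": 2.5,"dy": 4.2,"dz": 0,"hand": 1},
    {"ax": 0,"ay": 0,"az": 0,"dx": 1,"dy": 4.2,"dz": 0,"hand": 1},
    {"ax": 0,"ay": 0,"az": 0,"dx": -0.5,"dy": 4.2,"dz": 0,"hand": 1},
    {"ax": 0,"ay": 0,"az": 0,"dx": -1.6,"dy": 4.2,"dz": 0,"hand": 1},
    {"ax": 0,"ay": 0,"az": 0,"dx": -1.6,"dy": 4.2,"dz": 0,"hand": 1}
  ]
}}

```text
clock: 6.9
eef_pos: [518.1, 109.1, 122.4]
tool_rot: [3.141, 0.002, 3.141]
force: [-0.8, -0.4, -0.3]
width: -0.2
gripper_force: 0.0
```

Run:
```python
from h import *
d=grab("top");e=grab("side")
a=cv2.resize(d["pixels"][200:310,250:330],None,fx=5,fy=5,interpolation=2)
b=cv2.resize(e["pixels"][205:285,245:325],None,fx=6.875,fy=6.875,interpolation=2)[:, :400]
cv2.imwrite("pics/d.png",cv2.convertScaleAbs(np.hstack([a,b])[:,:,::-1],alpha=1.5))
s=read_state();print(s["clock"],s["eef_pos"],s["force"])
for z in (122,):
  for P in([515,67,134],[517,67,134],[519,67,134]):print((proj(d,P)[0]-[250,200])*5,(proj(e,P)[0]-[245,205])*6.875+[400,0])
```

```text
7.0 [515.64477844 109.055001   122.11176013] [-1.31863255  0.93551524 -0.56660923]
[188.48382205 248.17503478] [734.66775778 176.49928994]
[188.59062703 243.12616318] [738.92659342 174.80371305]
[188.69746715 238.07866515] [743.17966623 173.11048238]
```

View pics/d.png

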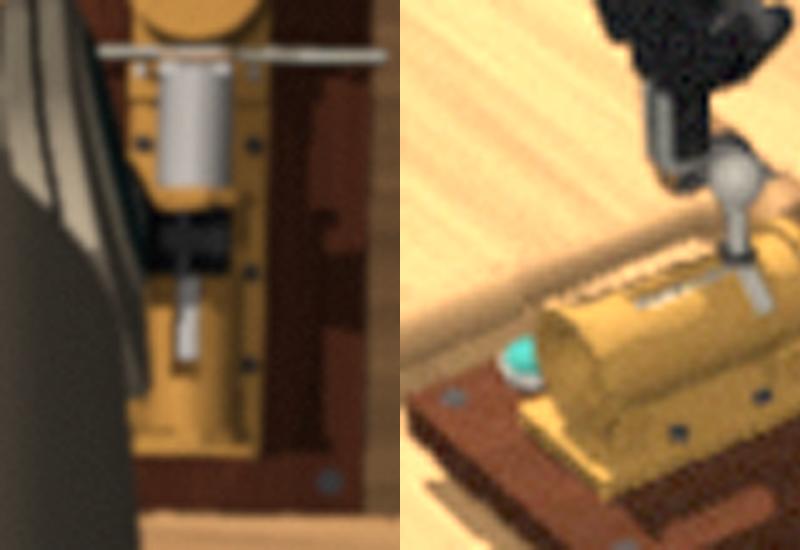

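The side panel puts the ball at (737,175), which matches x≈516, y≈67 with the plunger home. The blank lies against the former and the fingers are on the ball's +y side. Now the sideways push.

Call:
{"api": "send_rows", "payload": {
  "series": [
    {"ax": 0,"ay": 0,"az": 0,"dx": 0,"dy": -0.6,"dz": 0,"hand": 1},
    {"ax": 0,"ay": 0,"az": 0,"dx": 0,"dy": -1.1,"dz": 0,"hand": 1},
    {"ax": 0,"ay": 0,"az": 0,"dx": 0,"dy": -1.5,"dz": 0,"hand": 1},
    {"ax": 0,"ay": 0,"az": 0,"dx": 0,"dy": -1.8,"dz": 0,"hand": 1},
    {"ax": 0,"ay": 0,"az": 0,"dx": 0,"dy": -2.1,"dz": 0,"hand": 1},
    {"ax": 0,"ay": 0,"az": 0,"dx": 0,"dy": -2.4,"dz": 0,"hand": 1}
  ]
}}

```text
clock: 7.6
eef_pos: [516.2, 85.4, 122.5]
tool_rot: [3.141, 0.0, -3.141]
force: [-0.7, 2.2, 0.7]
width: -0.0
gripper_force: 0.9
```

Call:
{"api": "send_rows", "payload": {
  "series": [
    {"ax": 0,"ay": 0,"az": 0,"dx": 0,"dy": -0.3,"dz": 0,"hand": 1},
    {"ax": 0,"ay": 0,"az": 0,"dx": 0,"dy": -0.6,"dz": 0,"hand": 1},
    {"ax": 0,"ay": 0,"az": 0,"dx": 0,"dy": -0.9,"dz": 0,"hand": 1},
    {"ax": 0,"ay": 0,"az": 0,"dx": 0,"dy": -1.2,"dz": 0,"hand": 1}
  ]
}}

```text
clock: 8.0
eef_pos: [516.2, 73.0, 122.1]
tool_rot: [3.142, -0.0, -3.141]
force: [0.1, 2.3, -0.7]
width: -0.1
gripper_force: 0.7
```

Call:
{"api": "send_rows", "payload": {
  "series": [
    {"ax": 0,"ay": 0,"az": 0,"dx": 0,"dy": -0.3,"dz": 0.05,"hand": 1},
    {"ax": 0,"ay": 0,"az": 0,"dx": 0,"dy": -0.6,"dz": 0.1,"hand": 1},
    {"ax": 0,"ay": 0,"az": 0,"dx": 0,"dy": -0.9,"dz": 0.2,"hand": 1},
    {"ax": 0,"ay": 0,"az": 0,"dx": 0,"dy": -1.2,"dz": 0.3,"hand": 1},
    {"ax": 0,"ay": 0,"az": 0,"dx": 0,"dy": -1.5,"dz": 0.4,"hand": 1},
    {"ax": 0,"ay": 0,"az": 0,"dx": 0,"dy": -1.8,"dz": 0.5,"hand": 1}
  ]
}}

```text
clock: 8.6
eef_pos: [516.2, 55.0, 117.2]
tool_rot: [3.141, -0.0, -3.141]
force: [0.9, 2.1, -0.0]
width: -0.1
gripper_force: 0.8
```

Call:
{"api": "send_rows", "payload": {
  "series": [
    {"ax": 0,"ay": 0,"az": 0,"dx": 0,"dy": -0.2,"dz": 0.1,"hand": 1},
    {"ax": 0,"ay": 0,"az": 0,"dx": 0,"dy": -0.4,"dz": 0.2,"hand": 1},
    {"ax": 0,"ay": 0,"az": 0,"dx": 0,"dy": -0.6,"dz": 0.3,"hand": 1},
    {"ax": 0,"ay": 0,"az": 0,"dx": 0,"dy": -0.8,"dz": 0.4,"hand": 1}
  ]
}}

```text
clock: 9.0
eef_pos: [516.2, 47.1, 113.2]
tool_rot: [3.142, 0.0, -3.141]
force: [0.4, 2.6, -0.3]
width: 0.3
gripper_force: 0.7
```

Call:
{"api": "send_rows", "payload": {
  "series": [
    {"ax": 0,"ay": 0,"az": 0,"dx": 0,"dy": -0.2,"dz": 0.1,"hand": 1},
    {"ax": 0,"ay": 0,"az": 0,"dx": 0,"dy": -0.4,"dz": 0.2,"hand": 1},
    {"ax": 0,"ay": 0,"az": 0,"dx": 0,"dy": -0.4,"dz": 0.2,"hand": 1}
  ]
}}

```text
clock: 9.3
eef_pos: [516.2, 42.6, 111.2]
tool_rot: [-3.141, -0.0, 3.141]
force: [-0.4, 1.6, 0.1]
width: -0.0
gripper_force: 0.3
```

Call:
{"api": "send_rows", "payload": {
  "series": [
    {"ax": 0,"ay": 0,"az": 0,"dx": 0,"dy": -0.2,"dz": 0.1,"hand": 1},
    {"ax": 0,"ay": 0,"az": 0,"dx": 0,"dy": -0.3,"dz": 0.2,"hand": 1},
    {"ax": 0,"ay": 0,"az": 0,"dx": 0,"dy": -0.3,"dz": 0.2,"hand": 1}
  ]
}}

```text
clock: 9.6
eef_pos: [516.2, 39.9, 109.2]
tool_rot: [-3.141, -0.0, 3.141]
force: [0.5, 1.1, 0.1]
width: -0.3
gripper_force: 0.3
```

Call:
{"api": "send_rows", "payload": {
  "series": [
    {"ax": 0,"ay": 0,"az": 0,"dx": 0,"dy": -0.2,"dz": 0,"hand": 1},
    {"ax": 0,"ay": 0,"az": 0,"dx": 0,"dy": -0.3,"dz": 0,"hand": 1},
    {"ax": 0,"ay": 0,"az": 0,"dx": 0,"dy": -0.3,"dz": 0,"hand": 1}
  ]
}}

```text
clock: 9.9
eef_pos: [516.2, 37.3, 109.3]
tool_rot: [3.141, 0.0, -3.141]
force: [-0.6, 2.9, -0.8]
width: -0.2
gripper_force: 0.8
```

Call:
{"api": "send_rows", "payload": {
  "series": [
    {"ax": 0,"ay": 0,"az": 0,"dx": 0,"dy": -0.2,"dz": 0,"hand": 1},
    {"ax": 0,"ay": 0,"az": 0,"dx": 0,"dy": -0.2,"dz": 0,"hand": 1}
  ]
}}

```text
clock: 10.1
eef_pos: [516.1, 35.6, 109.3]
tool_rot: [3.141, -0.0, -3.141]
force: [-0.7, 3.2, 0.0]
width: 0.0
gripper_force: 1.4
```

Run:
```python
from h import *
d=grab("top");e=grab("side")
a=cv2.resize(d["pixels"][200:310,250:330],None,fx=5,fy=5,interpolation=2)
b=cv2.resize(e["pixels"][205:285,265:345],None,fx=6.875,fy=6.875,interpolation=2)[:, :400]
cv2.imwrite("pics/e.png",cv2.convertScaleAbs(np.hstack([a,b])[:,:,::-1],alpha=1.5))
s=read_state();print(s["clock"],s["eef_pos"],s["force"])
for th in(.8,.9,1,1.05):
  P=[516,67.5-58*np.sin(th),76+58*np.cos(th)];print(th,(proj(d,P)[0]-[250,200])*5,(proj(e,P)[0]-[265,205])*6.875+[400,0])
```

```text
10.2 [516.15328374  35.5543605  109.3041    ] [-0.60980286  3.86547753 -0.92336399]
0.8 [293.0062682  249.32019956] [663.26857679 262.57276149]
0.9 [302.59164584 249.93775361] [669.29045211 276.69992844]
1 [310.97896243 250.56750929] [674.59408437 291.05931312]
1.05 [314.6995108  250.88475413] [676.95819686 298.27670359]
```

View pics/e.png

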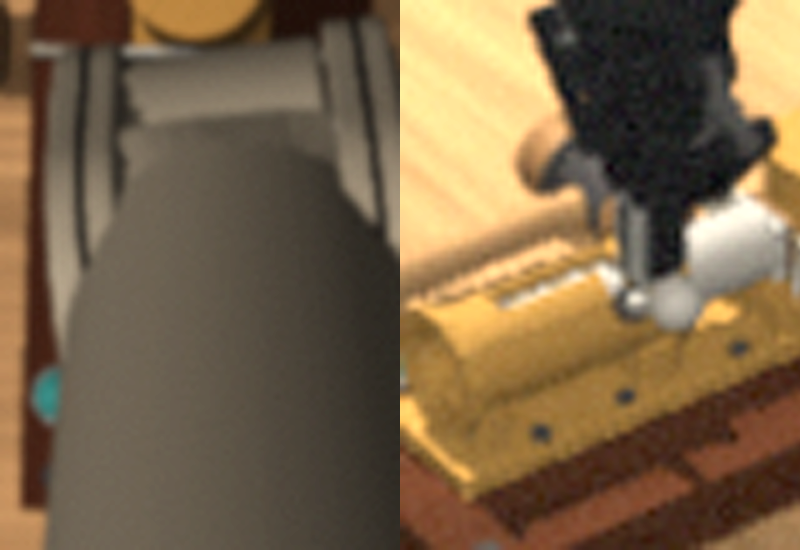

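The ball is at (677,301) in the side panel, right at the predicted end of the swing. I'll press slightly further to confirm the stop.

Call:
{"api": "send_rows", "payload": {
  "series": [
    {"ax": 0,"ay": 0,"az": 0,"dx": 0,"dy": -0.2,"dz": 0.1,"hand": 1},
    {"ax": 0,"ay": 0,"az": 0,"dx": 0,"dy": -0.3,"dz": 0.2,"hand": 1},
    {"ax": 0,"ay": 0,"az": 0,"dx": 0,"dy": -0.3,"dz": 0.2,"hand": 1}
  ]
}}

```text
clock: 10.5
eef_pos: [516.3, 34.7, 108.1]
tool_rot: [3.139, 0.001, -3.14]
force: [-1.9, 9.2, 7.9]
width: -0.2
gripper_force: 5.3
```

Call:
{"api": "send_rows", "payload": {
  "series": [
    {"ax": 0,"ay": 0,"az": 0,"dx": 0,"dy": -0.2,"dz": 0.1,"hand": 1},
    {"ax": 0,"ay": 0,"az": 0,"dx": 0,"dy": -0.2,"dz": 0.2,"hand": 1},
    {"ax": 0,"ay": 0,"az": 0,"dx": 0,"dy": -0.2,"dz": 0.2,"hand": 1}
  ]
}}

```text
clock: 10.8
eef_pos: [516.4, 34.2, 107.1]
tool_rot: [3.137, 0.001, -3.139]
force: [-4.6, 12.0, 17.0]
width: -0.4
gripper_force: 8.5
```

The handle is firmly at the end of the cross leg. I'll retreat sideways, then straight up.

Call:
{"api": "send_rows", "payload": {
  "series": [
    {"ax": 0,"ay": 0,"az": 0,"dx": 0,"dy": 0.4,"dz": -0.3,"hand": 1},
    {"ax": 0,"ay": 0,"az": 0,"dx": 0,"dy": 1.2,"dz": -0.6,"hand": 1},
    {"ax": 0,"ay": 0,"az": 0,"dx": 0,"dy": 2.2,"dz": -1.5,"hand": 1},
    {"ax": 0,"ay": 0,"az": 0,"dx": 0,"dy": 2.5,"dz": -4,"hand": 1},
    {"ax": 0,"ay": 0,"az": 0,"dx": 0,"dy": 2.5,"dz": -7,"hand": 1},
    {"ax": 0,"ay": 0,"az": 0,"dx": 0,"dy": 5,"dz": -10,"hand": 1},
    {"ax": 0,"ay": 0,"az": 0,"dx": 0,"dy": 9,"dz": -12,"hand": 1},
    {"ax": 0,"ay": 0,"az": 0,"dx": 0,"dy": 13,"dz": -12,"hand": 1},
    {"ax": 0,"ay": 0,"az": 0,"dx": 0,"dy": 17,"dz": -12,"hand": 1},
    {"ax": 0,"ay": 0,"az": 0,"dx": 0,"dy": 20,"dz": -12,"hand": 1}
  ]
}}

```text
clock: 11.8
eef_pos: [515.8, 233.1, 226.0]
tool_rot: [3.141, 0.001, -3.14]
force: [-0.3, -0.0, 0.3]
width: 0.0
gripper_force: 0.0
```

Call:
{"api": "send_rows", "payload": {
  "series": [
    {"ax": 0,"ay": 0,"az": 0,"dx": 0,"dy": 0,"dz": 0,"hand": 1},
    {"ax": 0,"ay": 0,"az": 0,"dx": 0,"dy": 0,"dz": 0,"hand": 1},
    {"ax": 0,"ay": 0,"az": 0,"dx": 0,"dy": 0,"dz": 0,"hand": 1}
  ]
}}

```text
clock: 12.1
eef_pos: [516.4, 228.5, 225.3]
tool_rot: [-3.14, -0.0, 3.14]
force: [-0.6, -0.3, 0.4]
width: 0.4
gripper_force: 0.0
```

Run:
```python
from h import *
d=grab("top");e=grab("side")
a=cv2.resize(d["pixels"][160:270,250:330],None,fx=5,fy=5,interpolation=2)
b=cv2.resize(e["pixels"][205:285,275:355],None,fx=6.875,fy=6.875,interpolation=2)[:, :400]
cv2.imwrite("pics/f.png",cv2.convertScaleAbs(np.hstack([a,b])[:,:,::-1],alpha=1.5))
s=read_state();print(s["clock"],s["eef_pos"],s["force"])
for th in(.9,1,1.05):
  P=[516,67.5-58*np.sin(th),76+58*np.cos(th)];print(th,(proj(d,P)[0]-[250,160])*5,(proj(e,P)[0]-[275,205])*6.875+[400,0])
```

```text
12.2 [516.45352796 228.45538778 225.37485927] [ 0.48929889 -0.44779576  0.30787719]
0.9 [302.59164584 449.93775361] [600.54045211 276.69992844]
1 [310.97896243 450.56750929] [605.84408437 291.05931312]
1.05 [314.6995108  450.88475413] [608.20819686 298.27670359]
```

View pics/f.png

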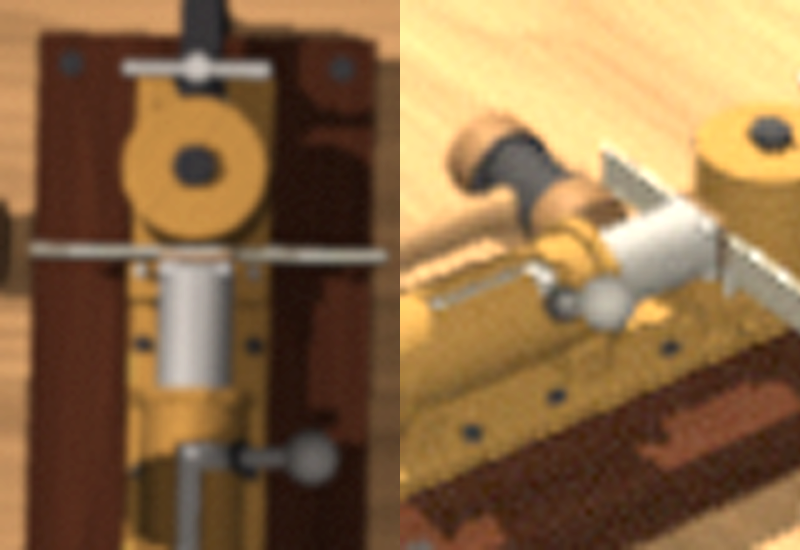

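The ball sits at (313,458) in the top panel and (608,302) in the side panel, so the handle is at about 1.05 rad. The jaw holds the blank against the former, and the robot is clear.

```bash
python3 -c "from cell import *; print(finish_job())"
```

```text
the job is handed in; nothing more can be done
None
```

The plunger is driven to the corner and the handle swung to the end of the cross leg, with the jaw holding the blank against the former; the job was handed in at about 12 s with the robot clear, and no verdict came back.

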